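# Nip a freshly glued card pad in the padding press

## Task

A pad of shop cards has just been glued along its back edge and lies sticking out of the front of the small screw press. Push it gently with a fingertip all the way in, flush and square against the stop at the back of the bed, then push the arms of the handwheel round clockwise with one finger until the platen nips the pad firmly and the wheel stays tight by itself; do not force it. Only push: lift nothing, leave the things around where they are, and finish with the hand clear.

Things in the scene. Friction and masses are not known exactly. Their poses are not given: they have to be found in the camera images.
- press: Small dark blue-grey screw press fixed to the table, 196 (x) x 176 (y) mm, 106 mm high without its wheel. Origin: middle of its underside; +x points to its back, away from the robot, +z up. The flat steel bed lies 20 mm above the origin and reaches from x = -92 to +92 mm.
- back_stop (a point): Middle of the foot of the back stop's front face: on the bed, x = +70 mm from the press's origin. The stop is a dark steel bar across the bed, 11 mm high, 110 mm wide, 9 mm thick.
- crosshead_top (a point): Top of the bronze nut in which the screw turns, 103 mm above the press's origin, on the screw's axis. The crosshead round it is 40 mm in x, 172 mm in y, its top 94 mm above the origin. It stands on two steel columns of 14 mm diameter at x = 0, y = -72 and +72 mm, whose nuts end 106 mm above the origin.
- platen: Dark flat steel plate, 138 (x) x 108 (y) x 12 mm, hanging level from the screw over the bed. Origin: middle of its underside, 48 mm above the press's origin (10 mm above the pad) when the wheel reads 0. It sinks straight down by 2.55 mm for each radian of the wheel (16 mm a turn) and does not rotate.
- handwheel (a joint): Turn of the handwheel, rad; grows clockwise seen from above, and wheel, screw and platen then sink together, 2.55 mm a radian. Starts between 0 and 1.2; the platen meets the pad at about 3.9. Free turning takes 0.12 N m (3 N at an arm); after that it stiffens quickly. It is tight when it withstands 8 to 12 N at an arm, and its friction keeps it so. At 0 the red-ball arm points to the press's +x.
- wheel_center (a point): Centre of the handwheel on the screw's vertical axis, at mid height of its arms; 138 mm above the press's origin at wheel 0. No rim: a hub of 16 mm radius (its cap 21 mm above this point) and four level steel arms, 10 mm thick, 90 degrees apart, each ending in an 18 mm ball 60 mm from the axis. A finger fits between the arms from above.
- red_ball (a point): Centre of the red ball at the end of one arm, 60 mm from the wheel's axis; the other three balls are black.
- card_pad: Block of white cards between brown cardboard covers, rigid, 140 (x) x 100 (y) x 18 mm, 0.2 to 0.35 kg, loose on the bed under the platen, 20 to 40 mm too far to the front and slightly askew. Origin: middle of its underside; +x points to its red glued edge, at the back. Home, its origin lies over the press's origin with the same heading. 15 mm free play to the column on either side.
- glue_tube: Red glue tube lying on the table, 40 x 136 x 27 mm; origin under its middle. Leave alone.
- van_keys: Keys with a pink tag, 42 x 97 x 21 mm; origin under the middle. Leave alone.
- clay_bell_1: Small yellow clay bell, 42 x 40 x 59 mm, the one nearest the press on its right; origin under its middle. Leave alone.
- cup_moss: Large brown and green carved cup, 94 mm wide, 88 mm high, on the white board at the right; origin under its middle. Leave alone.
- rubber_stamp: Wooden stamp with a turned knob, 22 x 30 x 42 mm; origin under its middle. Leave alone.

How it is judged:
By the outcome, as a careful person would: the job done as asked, in the order asked, and still so for the second after the job is handed in, with the robot touching nothing.
It also fails if it takes over 72 s, if anything falls off the work surface, if the arm or the gripper's body presses on something with over 40 N, if the wrist force passes 120 N, or if a joint passes its speed limit or range.

## Robot

A 6-joint arm with a two-finger parallel gripper is mounted at the origin on a cart in front of the work surface, level with it; the furniture and walls round the work are solid. World frame = base frame: x ahead of the robot, y to its left, z up, the work surface at z = 0. Lengths are in m, angles in rad, forces in N, time in s.
With the tool pointing down it reaches from about 0.3 to 0.85 m from the base axis. Payload 4.2 kg.
Tool frame: the origin (TCP) lies at the very end of the fingers, on their centre line; the grasp point (between the pads) lies 19 mm behind it; z points along the fingers, y is the line along which they close (so a half turn about z gives the same grasp; the last joint's range is limited). The gripper opens to 91 mm and grips with 3 to 60 N. Pads are 32 mm wide; open, the fingers measure 118 mm over their backs; the gripper's body (76 mm by 178 mm) begins 60 mm behind the grasp point.
Start: joints at [1.259, 0.32, 1.565, -0, 1.257, -0.02], TCP at [0.165, 0.551, 0.214] pointing down, gripper open.
Joint ranges: [-3.11, 3.11], [-0.84, 2.01], [0.21, 2.61], [-1.34, 4.49], [0.05, 2.63], [-2.56, 2.56]. Speed limits (rad/s): [2.57, 2.57, 3.14, 3.14, 3.14, 3.14].

## Interface

Orientations are given as a 3x3 rotation matrix whose columns are the frame's x, y, z axes.
In Python, from bench import ctrl, imaging gives the robot as it stands.
- The arm moves only by the shell command python3 -m pendant 'ROWS' [FORCE]. ROWS is JSON, one flat list of numbers, 7 for each row, row after row: the shift along the world's x, y, z in cm, then the turn, a rotation vector about the world's x, y, z in rad, then the opening, from 0 (shut) to 1 (fully open). A call has 1 to 12 rows; each row shifts and turns the commanded pose from where the row before left it; what a row does not reach is not made up. A row lasts 1/10 s, in which the tool goes at most 50 mm and 8.59 degrees, less where a joint would pass 70% of its speed; a pose out of reach is approached as far as the arm can. A call is refused whole if a number of a shift passes 5 or a number of a turn 0.15, either way. A call with a gripper value outside its range is refused whole. The fingers move at their own pace and stop on an object; FORCE is the grip in N (left out, the last holds). Time passes only in rows, so rows that do not move let the fingers close. It gives the time, the measured TCP pose, the force, the opening and the grip force at its end, in the units of the state.
- ctrl.get_state(): the state, without advancing time (a new reading comes with each control period).
- imaging.capture(name): name is "side" or "top"; returns a dict with "frame" (420x560x3 uint8, blue, green, red), "fx", "fy", "cx", "cy" (pixels), "rvec" (rotation vector, rad) and "tvec" (3), from world to camera coordinates, as OpenCV has them. Camera axes: x right, y down, z forward; pixel columns grow to the right and rows downward; lengths in m; the calibration is good to about 2 mm. A picture is of the moment at which its call begins. There is no depth.
- ctrl.hand_in(): hands the job in; it is judged then, once.
The state is a dict: "time": time; "joint_positions": joint angles; "qvel": joint speeds; "joint_efforts": joint torques, N m; "eef_pos": TCP position; "ee_rot": TCP orientation; "ft_force": force on the tool from outside, world axes, zero at the start; "moment": the same for the moment, N m; "opening": finger opening in m; "finger_force": force on a finger pad.
Only numpy, scipy, OpenCV 4.12 (cv2) and the standard library are available. Lean on these libraries where they do the work, as an engineer would, in place of code of your own. Each camera call takes 0.05 s, during which the arm holds its last target. There are 200 camera calls.

## Working session

There is one attempt and no reset: what is moved stays moved. The work goes in short steps, Python scripts to look and compute and a shell command to move; the robot and the scene stay as the last step left them, time stands still between calls to the robot, and variables do not carry over. Pictures are saved under pics/ and viewed, at most 10 in all, crops included, and the job is handed in when it is done.

```bash
mkdir -p pics
python3 - <<'E'
from bench import ctrl, imaging
import cv2,numpy as np
s=ctrl.get_state();print(s['time'],s['eef_pos'],s['ee_rot'],s['ft_force'])
for n in("side","top"):
    c=imaging.capture(n);cv2.imwrite(f"pics/{n}0.png",c["frame"])
    R=cv2.Rodrigues(np.array(c["rvec"]))[0];print(n,c["fx"],c["cx"],c["cy"],-R.T@np.array(c["tvec"]).ravel(),R.tolist())
E
```

```text
0.0 [0.16526025 0.55022302 0.21312461] [[-9.57727578e-01  2.87676207e-01 -5.34361121e-04]
 [ 2.87676702e-01  9.57726126e-01 -1.66846525e-03]
 [ 3.17938522e-05 -1.75165842e-03 -9.99998465e-01]] [ 0.01673252  0.21299749 -0.14317021]
side 463.6078669018074 280.48221101623847 210.63922507373255 [ 0.16074249 -0.81215703  0.47306862] [[0.8450732056935168, -0.5344591704176758, -0.014306368348853349], [-0.2239888862294668, -0.32961502691535977, -0.9171602438381582], [0.4854691090734468, 0.7782720149074079, -0.39826174175709783]]
top 476.5662628469386 270.1484399628268 213.53443672372387 [ 0.43183088 -0.12327904  1.04086105] [[0.0265613088670974, -0.9995067611221683, 0.01675503931178817], [-0.9899238322271401, -0.028631317845089543, -0.13867607590059144], [0.13908739432457493, -0.012902794640169066, -0.9901960485835489]]
```

View pics/side0.png

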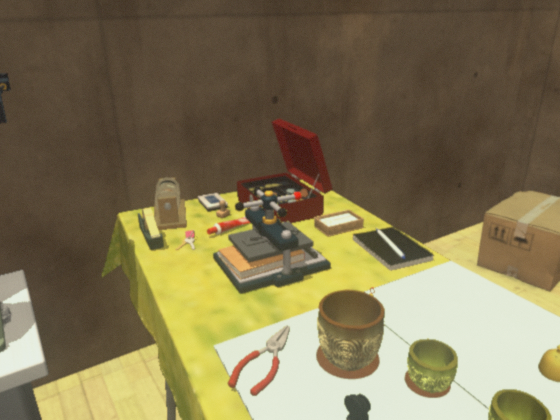

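View pics/top0.png

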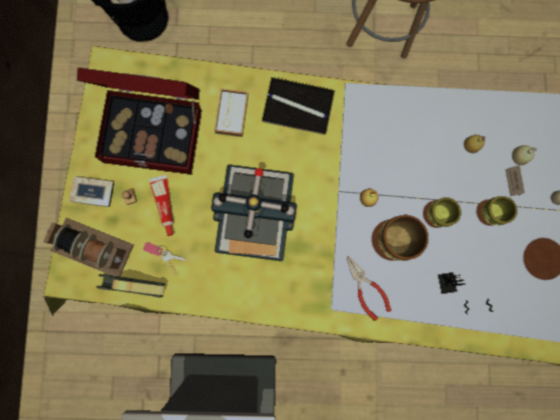

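Side view: press at about (270,245), with the pad's orange-brown cover sticking out at its front left, and the wheel above it. Top view: press at about (254,212), pad's front edge near (250,248), red ball near (259,172). Zooming in on both.

Run:
```python
import cv2,numpy as np
t=cv2.imread("pics/top0.png")[155:270,200:310];s=cv2.imread("pics/side0.png")[175:290,205:335]
f=lambda a:cv2.resize(a,None,fx=5,fy=5,interpolation=cv2.INTER_CUBIC)
cv2.imwrite("pics/topz.png",f(t));cv2.imwrite("pics/sidez.png",f(s))
```

```text
(no output)
```

View pics/topz.png

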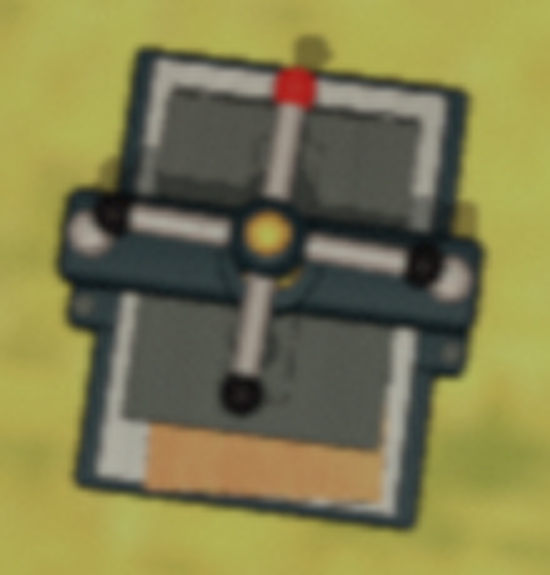

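View pics/sidez.png

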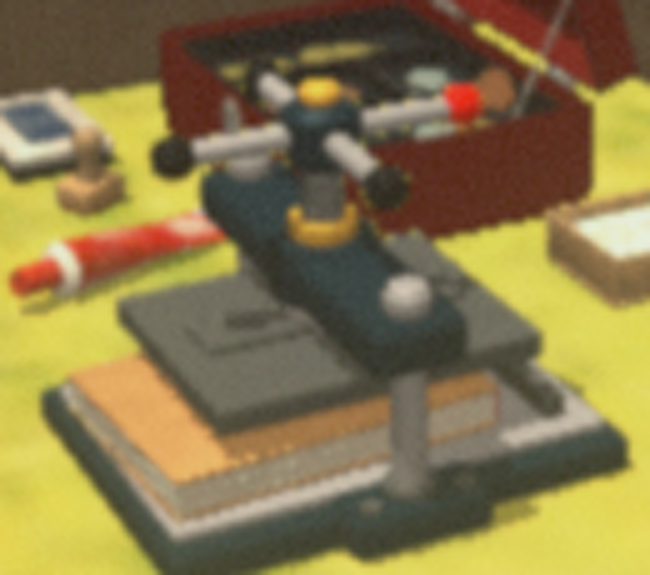

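Top zoom: red ball at zoom px (295,88), black balls at (112,214), (241,394) and (425,264), base corners at (78,485), (412,525), (140,50) and (466,92), pad front edge from (147,490) to (380,502). Side zoom: pad's front face runs from (75,390) to (180,495), and the red ball is at the back.

```bash
cat > h.py <<'E'
import cv2,numpy as np
from bench import ctrl,imaging
def ray(c,p,z):
    R=cv2.Rodrigues(np.array(c["rvec"]))[0];C=-R.T@np.array(c["tvec"]).ravel()
    d=R.T@np.array([(p[0]-c["cx"])/c["fx"],(p[1]-c["cy"])/c["fy"],1]);return (C+d*(z-C[2])/d[2])
def unz(p,off): return ((p[0]+.5)/5-.5+off[0],(p[1]+.5)/5-.5+off[1])
E
python3 - <<'E'
from h import *
np.set_printoptions(precision=4,suppress=True)
c=imaging.capture("top");s=imaging.capture("side")
T=lambda p,z:ray(c,unz(p,(200,155)),z)[:2];S=lambda p,z:ray(s,unz(p,(205,175)),z)[:2]
B=[T(p,.018) for p in((78,485),(412,525),(466,92),(140,50))];print("base",np.array(B),np.mean(B,0))
for a,b in((0,3),(1,2)):
    d=B[b]-B[a];print("yaw",np.degrees(np.arctan2(d[1],d[0])),np.linalg.norm(d))
for a,b in((1,0),(2,3)):
    d=B[b]-B[a];print("yaw",np.degrees(np.arctan2(-d[0],d[1])),np.linalg.norm(d))
W=[T(p,.137) for p in((295,88),(112,214),(241,394),(425,264))];print("balls",np.array(W),np.mean(W,0));
for a,b in((2,0),):
    d=W[b]-W[a];print(np.degrees(np.arctan2(d[1],d[0])))
d=W[1]-W[3];print(np.degrees(np.arctan2(-d[0],d[1])))
P=[T(p,.038) for p in((147,490),(380,502))];print("pad top view",P,np.degrees(np.arctan2(-(P[0]-P[1])[0],(P[0]-P[1])[1])),np.linalg.norm(P[0]-P[1]))
P=[S(p,.038) for p in((70,378),(180,485))];print("pad side",P,np.degrees(np.arctan2(-(P[0]-P[1])[0],(P[0]-P[1])[1])),np.linalg.norm(P[0]-P[1]))
print("nut side",S((495,380),.038), "red side",S((465,102),.137),"front ball side",S((173,157),.137),S((385,187),.137),S((265,85),.137))
P=[T(p,.058) for p in((123,418),(380,448))];print("platen",P,np.degrees(np.arctan2(-(P[0]-P[1])[0],(P[0]-P[1])[1])))
E
```

```text
base [[ 0.4899 -0.0213]
 [ 0.4768 -0.1646]
 [ 0.6668 -0.1839]
 [ 0.6813 -0.0403]] [ 0.5787 -0.1025]
yaw -5.687165311760875 0.19231159630144393
yaw -5.810661041277947 0.1909997366941208
yaw -5.240289820798304 0.1439378153819406
yaw -5.762455722087307 0.1443452439284576
balls [[ 0.639  -0.1105]
 [ 0.5874 -0.0417]
 [ 0.5194 -0.0936]
 [ 0.5715 -0.1625]] [ 0.5793 -0.1021]
-8.077047540289096
-7.513945494046414
pad top view [array([ 0.4875, -0.0522]), array([ 0.4851, -0.1501])] -1.3680430962230348 0.09791728683594657
pad side [array([ 0.4848, -0.0591]), array([ 0.4829, -0.1558])] -1.1356272299040988 0.09670077074297548
nut side [ 0.6234 -0.1539] red side [ 0.6397 -0.109 ] front ball side [ 0.5182 -0.0936] [ 0.5688 -0.1618] [ 0.5837 -0.0481]
platen [array([ 0.5157, -0.0426]), array([ 0.5063, -0.149 ])] -5.068700284422709
```

```bash
python3 -m pendant '[1.5,-3.7,0,0,0,0.097,0.66, 1.5,-3.7,0,0,0,0.097,0.66, 1.5,-3.7,0,0,0,0,0.66, 1.5,-3.7,0,0,0,0,0.66, 1.5,-3.7,0,0,0,0,0.66, 1.5,-3.7,0,0,0,0,0.66, 1.5,-3.7,0,0,0,0,0.66, 1.5,-3.7,0,0,0,0,0.66, 1.5,-3.7,0,0,0,0,0.66, 1.5,-3.7,0,0,0,0,0.66, 1.5,-3.7,0,0,0,0,0.66, 1.5,-3.7,0,0,0,0,0.66]' && python3 -m pendant '[1.5,-3.9,0,-0.013,-0.132,0,0.66, 1.5,-3.9,0,-0.013,-0.132,0,0.66, 1.5,-3.9,0,-0.013,-0.132,0,0.66, 1.5,-3.9,-2,0,0,0,0.66, 1.5,-3.9,-2,0,0,0,0.66, 0,0,-2,0,0,0,0.66, 0,0,0,0,0,0,0.66, 0,0,0,0,0,0,0.66]'
```

```text
time: 1.4
eef_pos: [0.3456, 0.1051, 0.2141]
ee_rot: [[-0.995, 0.097, 0.001], [0.097, 0.995, 0.0], [-0.001, 0.0, -1.0]]
ft_force: [0.6, 0.2, -0.2]
opening: 0.0604
finger_force: 0.0
time: 2.2
eef_pos: [0.4201, -0.0881, 0.1539]
ee_rot: [[-0.918, 0.098, 0.385], [0.09, 0.995, -0.038], [-0.387, 0.0, -0.922]]
ft_force: [1.3, -0.3, 0.3]
opening: 0.06
finger_force: 0.0
```

```bash
python3 -m pendant '[0,-0.15,-4,0,0,0,0.66, 0,-0.15,-4,0,0,0,0.66, 0,-0.15,-3,0,0,0,0.66, 0,0,-1.4,0,0,0,0.66, 0,0,0,0,0,0,0.66]'
python3 - <<'E'
from h import *
c=imaging.capture("top")["frame"][160:300,190:320];s=imaging.capture("side")["frame"][190:310,185:325]
f=lambda a:cv2.resize(a,(400,400*a.shape[0]//a.shape[1]),interpolation=cv2.INTER_CUBIC)
a,b=f(c),f(s);h=min(len(a),len(b));cv2.imwrite("pics/p1.png",np.hstack([a[:h],b[:h]]))
E
```

```text
time: 2.7
eef_pos: [0.4202, -0.0913, 0.0292]
ee_rot: [[-0.918, 0.096, 0.384], [0.089, 0.995, -0.036], [-0.385, 0.002, -0.923]]
ft_force: [-0.7, -0.2, -1.1]
opening: 0.0603
finger_force: 0.0
```

View pics/p1.png

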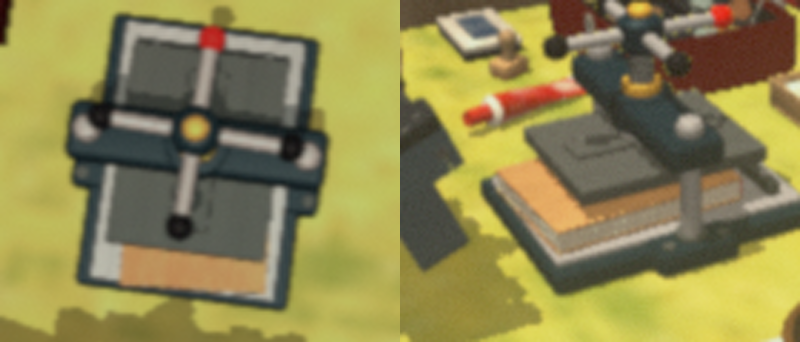

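Gripper (dark) stands in front of the press; the pad still sticks out at zoom (190,270). Approach and push.

```bash
python3 -m pendant '[1.5,-0.15,0,0,0,0,0.66, 1.5,-0.15,0,0,0,0,0.66, 1,-0.1,0,0,0,0,0.66, 0.5,-0.05,0,0,0,0,0.66, 0.3,-0.03,0,0,0,0,0.66, 0.3,-0.03,0,0,0,0,0.66]'; python3 -m pendant '[0.3,-0.03,0,0,0,0,0.66, 0.3,-0.03,0,0,0,0,0.66,0.3,-0.03,0,0,0,0,0.66, 0.3,-0.03,0,0,0,0,0.66]'
```

```text
time: 3.4
eef_pos: [0.4706, -0.0972, 0.0304]
ee_rot: [[-0.918, 0.096, 0.385], [0.089, 0.995, -0.037], [-0.387, 0.001, -0.922]]
ft_force: [-3.4, 1.0, 3.0]
opening: 0.0603
finger_force: 1.6
time: 3.8
eef_pos: [0.4835, -0.0991, 0.0299]
ee_rot: [[-0.918, 0.098, 0.385], [0.09, 0.995, -0.038], [-0.387, 0.0, -0.922]]
ft_force: [-2.7, 0.3, 1.1]
opening: 0.0603
finger_force: 1.3
```

```bash
python3 -m pendant '[0.3,-0.03,0,0,0,0,0.66, 0.2,-0.02,0,0,0,0,0.66,0.2,-0.02,0,0,0,0,0.66]'
```

```text
time: 4.1
eef_pos: [0.4906, -0.0999, 0.0299]
ee_rot: [[-0.917, 0.098, 0.386], [0.09, 0.995, -0.038], [-0.387, -0.0, -0.922]]
ft_force: [-4.0, -0.7, 1.9]
opening: 0.0601
finger_force: 1.3
```

Moving with about 3 N. Continuing in small steps until the stop resists.

```bash
python3 -m pendant '[0.1,-0.01,0,0,0,0,0.66, 0.1,-0.01,0,0,0,0,0.66]'; python3 -m pendant '[0.1,-0.01,0,0,0,0,0.66]'; python3 -m pendant '[0.1,-0.01,0,0,0,0,0.66]'
```

```text
time: 4.3
eef_pos: [0.4916, -0.0998, 0.0296]
ee_rot: [[-0.918, 0.098, 0.384], [0.09, 0.995, -0.037], [-0.386, 0.0, -0.923]]
ft_force: [-7.8, -0.9, 5.0]
opening: 0.0601
finger_force: 3.7
time: 4.4
eef_pos: [0.4918, -0.0997, 0.0294]
ee_rot: [[-0.919, 0.098, 0.383], [0.09, 0.995, -0.037], [-0.385, 0.001, -0.923]]
ft_force: [-10.3, -1.9, 7.2]
opening: 0.06
finger_force: 5.2
time: 4.5
eef_pos: [0.4919, -0.0996, 0.0292]
ee_rot: [[-0.919, 0.098, 0.382], [0.091, 0.995, -0.036], [-0.384, 0.001, -0.923]]
ft_force: [-13.4, -2.4, 10.1]
opening: 0.0605
finger_force: 6.7
```

```bash
python3 -m pendant '[-1,0.1,0,0,0,0,0.66, -2.5,0.25,0,0,0,0,0.66, -3,0.3,0,0,0,0,0.66, -2,0,2,0,0,0,0.4]'
python3 - <<'E'
from h import *
c=imaging.capture("top")["frame"][155:270,200:310];s=imaging.capture("side")["frame"][200:290,210:340]
f=lambda a:cv2.resize(a,(400,400*a.shape[0]//a.shape[1]),interpolation=cv2.INTER_CUBIC)
cv2.imwrite("pics/st.png",c)
a,b=f(c),f(s);o=np.zeros((max(len(a),len(b)),800,3),np.uint8);o[:len(a),:400]=a;o[:len(b),400:]=b;cv2.imwrite("pics/p2.png",o)
E
```

```text
time: 4.9
eef_pos: [0.4068, -0.0927, 0.0483]
ee_rot: [[-0.919, 0.1, 0.381], [0.093, 0.995, -0.036], [-0.383, 0.003, -0.924]]
ft_force: [0.6, 0.6, 0.8]
opening: 0.055
finger_force: 0.0
```

View pics/p2.png

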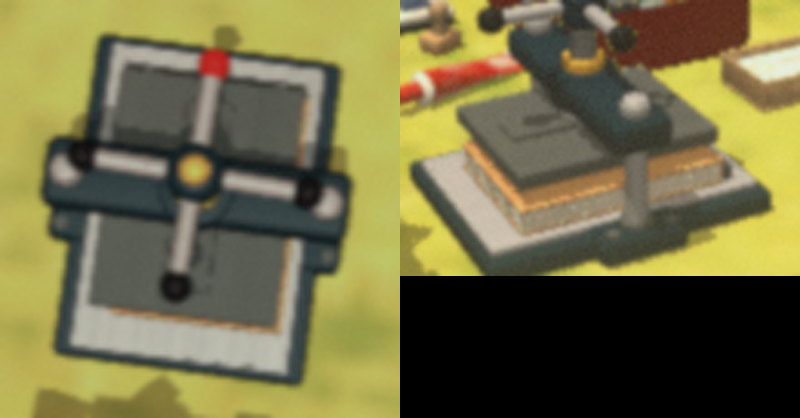

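Pad is now in: only thin orange slivers show at the platen's front, (108,310)–(280,330), and on its right edge; it looks parallel and slightly to the right. Measure.

Run:
```python
from h import *
s=imaging.capture("side");c=imaging.capture("top")
O=np.array([.579,-.102]);a=np.radians(-5.6);M=np.array([[np.cos(a),np.sin(a)],[-np.sin(a),np.cos(a)]])
k=130/400;q=110/400
for n,p in(("L",(65,165)),("R",(128,215)),("backR",(322,148))):
    print("side",n,1e3*M@(ray(s,(210+p[0]*k,200+p[1]*k),.038)[:2]-O))
for n,p in(("L",(108,310)),("R",(280,331)),("Rback",(306,92))):
    print("top",n,1e3*M@(ray(c,(200+p[0]*q,155+p[1]*q),.038)[:2]-O))
```

```text
side L [-81.08044589   8.57374963]
side R [-70.31787129 -66.7493634 ]
side backR [ 73.58255153 -48.66602487]
top L [-70.04440568  42.65857922]
top R [-69.64489325 -57.67599536]
top Rback [ 72.37925474 -55.6916394 ]
```

Flush at x ≈ -70 mm and square within about 0.5°. Now the wheel: close the fingers, untilt, and go above the gap between the left and front arms.

```bash
python3 -m pendant '[0,0,4,0.013,0.132,0,0, 0,0,4,0.013,0.132,0,0, 0,0,4,0.013,0.132,0,0, 0,0,4,0,0,0,0, 1.5,0.3,3,0,0,0,0, 3.3,0.5,0,0,0,0,0, 3.3,0.5,0,0,0,0,0, 3.3,0.5,0,0,0,0,0, 3.3,0.5,0,0,0,0,0, 0,0,0,0,0,0,0, 0,0,0,0,0,0,0]'
python3 - <<'E'
from h import *
C=np.array([.579,-.102])
for i in range(0,30):
    a=np.radians(127)-i*.16
    if i: d=.041*(np.array([np.cos(a),np.sin(a)])-p)*100;print(i,round(np.degrees(a)),d.round(2))
    p=np.array([np.cos(a),np.sin(a)])
E
```

```text
time: 6.2
eef_pos: [0.5647, -0.0585, 0.1987]
ee_rot: [[-0.988, 0.081, 0.13], [0.085, 0.996, 0.028], [-0.127, 0.039, -0.991]]
ft_force: [-0.4, -1.3, -0.1]
opening: 0.0005
finger_force: 0.0
1 118 [0.55 0.35]
2 109 [0.6  0.26]
3 99 [0.64 0.16]
4 90 [0.65 0.06]
5 81 [ 0.65 -0.05]
6 72 [ 0.64 -0.15]
7 63 [ 0.61 -0.25]
8 54 [ 0.56 -0.34]
9 44 [ 0.5  -0.43]
10 35 [ 0.42 -0.5 ]
11 26 [ 0.33 -0.56]
12 17 [ 0.24 -0.61]
13 8 [ 0.14 -0.64]
14 -1 [ 0.04 -0.65]
15 -11 [-0.07 -0.65]
16 -20 [-0.17 -0.63]
17 -29 [-0.27 -0.6 ]
18 -38 [-0.36 -0.55]
19 -47 [-0.44 -0.48]
20 -56 [-0.51 -0.41]
21 -66 [-0.57 -0.32]
22 -75 [-0.62 -0.22]
23 -84 [-0.64 -0.12]
24 -93 [-0.66 -0.02]
25 -102 [-0.65  0.09]
26 -111 [-0.63  0.19]
27 -121 [-0.59  0.29]
28 -130 [-0.54  0.38]
29 -139 [-0.47  0.46]
```

```bash
python3 -m pendant '[-0.5,-0.54,0,-0.014,0.065,0,0, -0.5,-0.54,0,-0.014,0.065,0,0, 0,0,0,0,0,0,0]'
```

```text
time: 6.5
eef_pos: [0.5542, -0.07, 0.1996]
ee_rot: [[-0.996, 0.084, 0.002], [0.084, 0.996, -0.0], [-0.002, -0.0, -1.0]]
ft_force: [-0.3, -0.3, 0.0]
opening: 0.0001
finger_force: 0.0
```

```bash
python3 -m pendant '[0,0,-2.5,0,0,0,0, 0,0,-2.5,0,0,0,0, 0,0,-2,0,0,0,0, 0,0,-1.4,0,0,0,0, 0,0,0,0,0,0,0]'; python3 -m pendant '[0.55,0.35,0,0,0,0,0, 0.6,0.26,0,0,0,0,0, 0.64,0.16,0,0,0,0,0, 0.65,0.06,0,0,0,0,0]'
```

```text
time: 7.0
eef_pos: [0.5514, -0.0696, 0.114]
ee_rot: [[-0.996, 0.085, -0.002], [0.085, 0.996, 0.001], [0.002, 0.001, -1.0]]
ft_force: [0.0, -0.4, -0.1]
opening: 0.0001
finger_force: 0.0
time: 7.4
eef_pos: [0.5781, -0.0612, 0.1163]
ee_rot: [[-0.996, 0.084, 0.002], [0.084, 0.996, -0.0], [-0.002, -0.0, -1.0]]
ft_force: [-3.7, 0.3, 0.0]
opening: 0.0001
finger_force: 1.4
```

Wheel turning freely with about 3.7 N. Carry on round.

```bash
python3 -m pendant '[0.65,-0.05,0,0,0,0,0, 0.64,-0.15,0,0,0,0,0, 0.61,-0.25,0,0,0,0,0, 0.56,-0.34,0,0,0,0,0, 0.5,-0.43,0,0,0,0,0, 0.42,-0.5,0,0,0,0,0]'; python3 -m pendant '[0.33,-0.56,0,0,0,0,0, 0.24,-0.61,0,0,0,0,0, 0.14,-0.64,0,0,0,0,0, 0.04,-0.65,0,0,0,0,0, -0.07,-0.65,0,0,0,0,0, -0.17,-0.63,0,0,0,0,0]'
```

```text
time: 8.0
eef_pos: [0.6122, -0.0791, 0.116]
ee_rot: [[-0.996, 0.084, 0.002], [0.084, 0.996, -0.001], [-0.002, -0.0, -1.0]]
ft_force: [-4.8, 1.0, 0.3]
opening: 0.0005
finger_force: 2.2
time: 8.6
eef_pos: [0.6179, -0.1164, 0.1162]
ee_rot: [[-0.996, 0.085, 0.004], [0.085, 0.996, -0.0], [-0.004, 0.0, -1.0]]
ft_force: [1.5, 4.4, -0.2]
opening: 0.0004
finger_force: 1.7
```

```bash
python3 -m pendant '[-0.27,-0.6,0,0,0,0,0, -0.36,-0.55,0,0,0,0,0, -0.44,-0.48,0,0,0,0,0, -0.51,-0.41,0,0,0,0,0]'
python3 - <<'E'
from h import *
c=imaging.capture("top")["frame"][145:285,190:330];s=imaging.capture("side")["frame"][155:295,205:345]
f=lambda a:cv2.resize(a,(400,400),interpolation=cv2.INTER_CUBIC)
cv2.imwrite("pics/p3.png",np.hstack([f(c),f(s)]))
E
```

```text
time: 9.0
eef_pos: [0.6011, -0.1375, 0.1163]
ee_rot: [[-0.996, 0.085, 0.003], [0.085, 0.996, -0.002], [-0.003, -0.001, -1.0]]
ft_force: [1.8, 1.8, -0.1]
opening: 0.0003
finger_force: 1.2
```

View pics/p3.png

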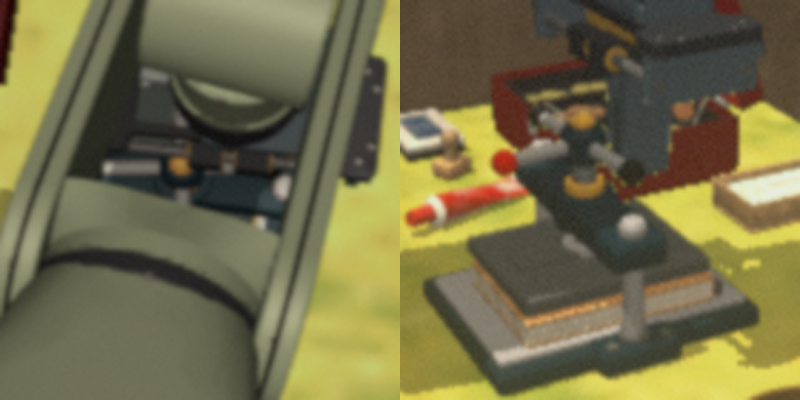

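Side view: red ball is now in front at (503,160), platen nearly down on the pad, finger behind the pushed right-hand arm. Continuing.

```bash
python3 -m pendant '[-0.57,-0.32,0,0,0,0,0, -0.62,-0.22,0,0,0,0,0, -0.64,-0.12,0,0,0,0,0, -0.66,-0.02,0,0,0,0,0]'; python3 -m pendant '[-0.65,0.09,0,0,0,0,0]';  python3 -m pendant '[-0.31,0.08,0,0,0,0,0]'
```

```text
time: 9.5
eef_pos: [0.5759, -0.1439, 0.1162]
ee_rot: [[-0.996, 0.084, 0.003], [0.084, 0.996, -0.002], [-0.003, -0.001, -1.0]]
ft_force: [2.9, -0.2, -0.4]
opening: 0.0005
finger_force: 1.4
time: 9.6
eef_pos: [0.569, -0.143, 0.1161]
ee_rot: [[-0.996, 0.084, 0.002], [0.084, 0.996, -0.002], [-0.002, -0.001, -1.0]]
ft_force: [3.7, -0.6, -0.4]
opening: 0.0005
finger_force: 1.3
time: 9.7
eef_pos: [0.5658, -0.142, 0.1162]
ee_rot: [[-0.996, 0.085, 0.002], [0.085, 0.996, -0.001], [-0.002, -0.001, -1.0]]
ft_force: [5.3, -1.2, -0.4]
opening: 0.0005
finger_force: 2.3
```

```bash
python3 -m pendant '[-0.2,0.07,0,0,0,0,0]'|grep -E 'eef|ft';  python3 -m pendant '[-0.2,0.08,0,0,0,0,0]'|grep -E 'eef|ft'
```

```text
eef_pos: [0.5655, -0.1417, 0.1164]
ft_force: [7.4, -1.9, -1.4]
eef_pos: [0.5648, -0.1412, 0.1166]
ft_force: [10.3, -2.8, -2.4]
```

```bash
python3 -m pendant '[-0.1,0.05,0,0,0,0,0]'|grep -E 'eef|ft'
```

```text
eef_pos: [0.5645, -0.1411, 0.1167]
ft_force: [9.7, -4.4, -4.1]
```

```bash
python3 -m pendant '[0,0,0,0,0,0,0, 0,0,0,0,0,0,0]'|grep -E 'eef|ft'
python3 - <<'E'
from h import *
s=ctrl.get_state();print(s['eef_pos'],s['ft_force'],s['moment'])
s=imaging.capture("side")["frame"][165:295,205:345]
cv2.imwrite("pics/p4.png",cv2.resize(s,(700,650-60),interpolation=cv2.INTER_CUBIC))
E
```

```text
eef_pos: [0.5645, -0.1411, 0.1167]
ft_force: [8.9, -3.7, -3.0]
[ 0.56452871 -0.14112074  0.11665919] [ 8.89076303 -3.6629858  -2.98040989] [-0.66536957 -1.61763593 -0.01388817]
```

View pics/p4.png

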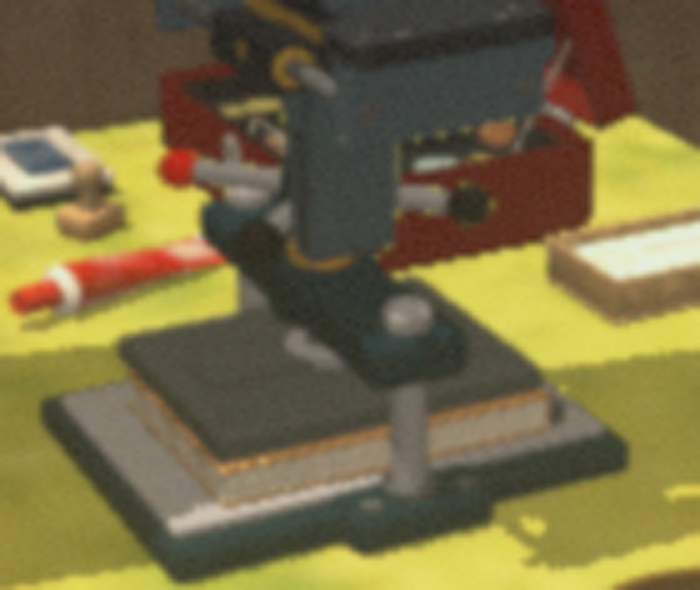

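Platen sits on the pad; the wheel stays put under about 10 N (red ball at (180,168)). One last small nip.

```bash
python3 -m pendant '[-0.09,0.03,0,0,0,0,0, 0,0,0,0,0,0,0]'|grep -E 'eef|ft'
```

```text
eef_pos: [0.5642, -0.1411, 0.1168]
ft_force: [10.7, -4.5, -3.7]
```

```bash
python3 -m pendant '[0.4,-0.15,0,0,0,0,0, 0.3,-0.1,0,0,0,0,0, 0,0,0,0,0,0,0]'|grep -E 'eef|ft'
```

```text
eef_pos: [0.5666, -0.1418, 0.1155]
ft_force: [0.5, -0.1, 0.7]
```

```bash
python3 -m pendant '[0.1,-0.05,0,0,0,0,0, 0,0,1,0,0,0,0, 0,0,2,0,0,0,0, 0,0,3,0,0,0,0, 0,0,3,0,0,0,0, 0,0,3,0,0,0,0, -3,0,0,0,0,0,0, -4,0,0,0,0,0,0, -4,0,0,0,0,0,0, -4,0,0,0,0,0,0, -4,0,0,0,0,0,0, 0,0,0,0,0,0,0]'|grep -E 'time|eef|ft'; python3 -m pendant '[0,4,0,0,0,0,0, 0,4,0,0,0,0,0, -1,4,0,0,0,0,0, -1,4,0,0,0,0,0, -1,4,0,0,0,0,0, -1,4,0,0,0,0,0, -1,4,0,0,0,0,0, 0,4,0,0,0,0,0, 0,0,0,0,0,0,0]'|grep -E 'time|eef|ft'
python3 - <<'E'
from h import *
c=imaging.capture("top")["frame"][150:275,195:320];s=imaging.capture("side")["frame"][165:290,205:330]
f=lambda a:cv2.resize(a,(400,400),interpolation=cv2.INTER_CUBIC)
cv2.imwrite("pics/p5.png",np.hstack([f(c),f(s)]))
E
```

```text
time: 11.95
eef_pos: [0.3736, -0.1413, 0.2365]
ft_force: [0.6, -0.2, 0.8]
time: 12.85
eef_pos: [0.3287, 0.1819, 0.2367]
ft_force: [0.8, -0.2, 0.3]
```

View pics/p5.png

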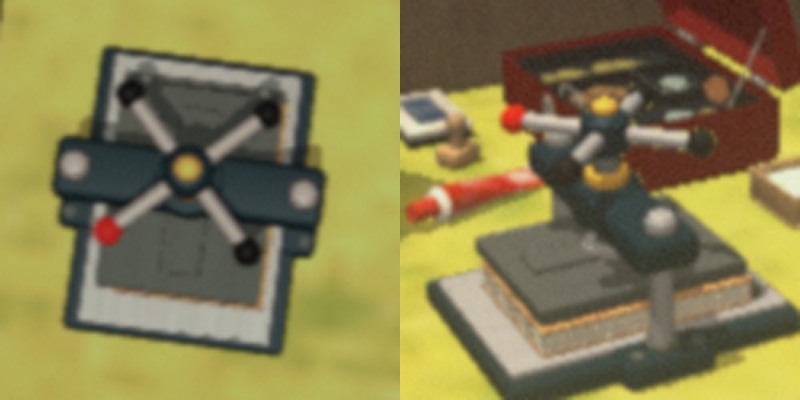

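Both views: the platen is flat on the pad, the pad is square at the back, the wheel stays where it was left (red ball at (108,232) in the top view), and the hand is clear. The final push works out to about 10 N square to the arm at 40 mm.

```bash
python3 -c "
from bench import ctrl
print(ctrl.hand_in())"
```

```text
the job is handed in; nothing more can be done
None
```

The pad is pushed flush and square against the back stop (about 7 mm right of centre). The platen nips it, the wheel holds against about 10 N at an arm, the hand is clear, and the job was handed in at about 13 s.

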